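# Hang the spice caddy on the worktop rail

### The job

Hang the spice caddy, with its two jars standing in it, on the rail: its hook goes over the front lip into the channel behind, drops into the one seat in the dark strip that lies there, and is pressed down until it clicks fully home. The seat is somewhere in the middle part of the rail, wherever the strip was last left, so feel for it by sliding the hook along the strip. Be gentle, firm enough for the click but never forcing the rail, and leave the mug, the tin and the bowl where they stand.

Things in the scene. Friction and masses are not known exactly. Their poses are not given: they have to be found in the camera images.
- caddy: White sheet-metal spice caddy, 109 mm wide (y), 150 mm high, 0.2 to 0.34 kg empty. Origin: underside, right below the wooden grip; z up, +x to the hook, -x to the open pocket (x = -57 to 0, walls 40 mm high) with two loose jars, tops 94 and 102 mm up. Back plate at x = -3 to 3. Starts standing on the worktop, hook turned away from the robot.
- grip (a point): Middle of the wooden grip on top of the caddy's back plate, 128 mm above the caddy's origin: a flat upright block 10 mm thick (caddy x), 44 mm wide (y), from 104 to 150 mm up. Pinch it across its thickness; fingertips no lower than 106 mm up, to clear the jars.
- hook_foot (a point): Middle of the underside of the dark steel hook's foot, 14.5 mm from the caddy's origin along +x, 60 mm up. The hook: a bridge, 96 to 101 mm up, runs from the plate to +x; from it a tongue 5 mm thick (x = 12 to 17) hangs down to the foot. The tongue's neck is 17 mm wide, the foot 24 mm wide and 10 mm high, tapered to 18.5 mm below.
- rail: Fixed aluminium rail, 344 mm long along its y, on a wooden foot. Origin: on the worktop below the middle of the channel; -x is the front, where the caddy hangs. Channel 11 mm wide (x = -5.5 to 5.5) between the front lip (x = -9.5 to -5.5, top 139 mm up) and the back wall (top 135 mm up). Force of caddy on rail must stay under 30 N; the rail is stiff, so touch it slowly.
- strip_top (a point): Mid-length of the rail, at the top of the dark strip lying in the channel, 125 mm above the rail's origin, 14 mm below the lip's top. One seat is cut in the strip, 26.5 mm long, 20 mm deep; its middle lies between y = -40 and +40 mm of here, not reported. The strip is flat for 110 mm either side of the seat, held by 60 N of friction. Foot on it: caddy's origin 65 mm up.
- seat_floor (a point): Mid-length of the rail at the height of the seat's floor, 105 mm up (not the seat itself). Two sprung noses stand into the seat from its ends: the foot drops 7 to 10 mm into the mouth, is held there along the rail, and clicks past them with about 13 to 19 N, caddy's weight (4 to 5.5 N with jars) included. Fully home the caddy's origin is 45 mm above the worktop.
- salt: Glass salt shaker with a grey cap, 44 mm wide, 90 mm high, standing loose in the caddy's pocket half at +y. Origin: centre of its underside.
- spice_jar: Clear spice jar with a white cap, 47 mm wide, 98 mm high, standing loose in the pocket half at -y. Origin: centre of its underside.
- mug: Bystander: green and white mug, 78 mm wide, 101 mm high, left of the rail. Origin: centre of its underside.
- tin: Bystander: small food tin, 57 mm wide, 72 mm high, right of the rail. Origin: centre of its underside.
- bowl: Bystander: white bowl with dark dashes, 151 mm wide, 62 mm high, at the front right. Origin: centre of its underside.
Not all that is in view belongs to the job. Leave any purple look-alike of the caddy alone.

How it is judged:
By the outcome, as a careful person would: the job done as asked, in the order asked, and still so for the second after the job is handed in, with the robot touching nothing.
It also fails if it takes over 64 s, if anything falls off the work surface, if the arm or the gripper's body presses on something with over 40 N, if the wrist force passes 120 N, or if a joint passes its speed limit or range.

### The arm

A 6-joint arm with a two-finger parallel gripper is mounted at the origin on a cart in front of the work surface, level with it; the furniture and walls round the work are solid. World frame = base frame: x ahead of the robot, y to its left, z up, the work surface at z = 0. Lengths are in mm, angles in rad, forces in N, time in s.
With the tool pointing down it reaches from about 250 to 800 mm from the base axis. Payload 8.5 kg.
Tool frame: the origin (TCP) lies midway between the tips of the shut fingers; the grasp point (between the pads) lies 19 mm behind it; z points along the fingers, y is the line along which they close (so a half turn about z gives the same grasp; the last joint's range is limited). The gripper opens to 85 mm and grips with 20 to 120 N. Pads are 22 mm wide; open, the fingers measure 114 mm over their backs; the gripper's body (76 mm by 85 mm) begins 54 mm behind the grasp point. The pads swing forward as they close: fully open they stand 13 mm farther back than shut.
Start: joints at [-1.111, 0.238, -0.013, 1.319, 0, 1.571], TCP at [232.956, -470.434, 210.876] pointing down, gripper open.
Joint ranges: [-2.66, 2.66], [-1.03, 1.9], [-1.14, 1.46], [-1.82, 2.27], [-1.45, 1.34], [-3.14, 3.14]. Speed limits (rad/s): [2.22, 2.22, 2.79, 3.14, 3.14, 3.14].

### API

Orientations are given as a rotation vector (axis times angle).
In Python, from station import robot, eyes, look_for, outline_of, landmark_of gives the robot as it stands.
- The arm moves only by the tool send_rows, never from a script. Its argument "plan" is a list of rows, each a list of 2 entries, a list of its own where there are three numbers: the shift along the tool's x, y, z in cm, then the turn about the tool's z in degrees. In form: [[[dx, dy, dz], turn], ...]. A call has 1 to 8 rows; each row shifts and turns the commanded pose from where the row before left it, along the tool's axes as they then stand; what a row does not reach is not made up. A row lasts 1/12 s, in which the tool goes at most 41.7 mm and 7.16 degrees, less where a joint would pass 70% of its speed; a pose out of reach is approached as far as the arm can. A call is refused whole if a number of a shift passes 4.17 or a number of a turn 7.16, either way. A call with a gripper value outside its range is refused whole. "gripper" is the gripper command: -1 is fully open, 1 is shut, values between are in proportion, set as the call begins (left out, the last holds). The fingers move at their own pace and stop on an object; the grip force is fixed at half the most. Time passes only in rows, so rows that do not move let the fingers close. It gives the time, the measured TCP pose, the force, the opening and the grip force at its end, in the units of the state.
- robot.sense(): the state, without advancing time (a new reading comes with each control period).
- eyes.grab_frame(name): name is "scene" or "top" or "wrist"; returns the picture (384x512x3 uint8, blue, green, red); there is no depth.
- eyes.camera_model(name): a dict with "vfov" (degrees; the focal length in pixels is half the picture's height over the tangent of half this angle, whatever the lens; pixels are square), "cx", "cy" (the principal point, pixels), "dist_coeffs" ([k1, k2, p1, p2, k3] as OpenCV has them; the pictures are not rectified), "R" (3x3) and "t" (3): a world point X has camera coordinates R X + t. Camera axes: x right, y down, z forward; pixel columns grow to the right and rows downward; lengths in mm; the calibration is good to about 2 mm. A picture is of the moment at which its call begins: read the wrist's pose just before it. camera_model takes no time and is no camera call; for the wrist camera it gives the pose at the moment of the call.
- robot.finish_job(): hands the job in; it is judged then, once.
Trained networks look in the newest picture that a camera, given by its name, has taken for a name from the list of things; names that differ only in an ending like _2 or _b are one class to them, and where a whole thing is asked for, a point or a joint stands for the part that bears it (a point fixed in the world has none). Each returns a list of dicts, best first, with "confidence" (0 to 1); they miss things now and then, are a little off and sometimes report something else, mostly with a low value. They report only what shows in the picture. A call takes as long as a camera call. They do not tell look-alikes from the thing itself.
- look_for(label, camera): "rect" ([left, top, width, height] in pixels, round what is visible of it).
- outline_of(label, camera): "pixels" (384x512 bool, what is visible of it) and "rect" ([left, top, width, height] in pixels, round what is visible of it).
- landmark_of(label, camera): "centre" ([column, row] in pixels: a listed point, or the origin of a listed thing).
The state is a dict: "t": time; "q": joint angles; "joint_vel": joint speeds; "joint_efforts": joint torques, N m; "tcp_pos": TCP position; "ee_rot": TCP orientation; "wrist_force": force on the tool from outside, world axes, zero at the start; "moment": the same for the moment, N m; "opening": finger opening in mm; "gripper_force": force on a finger pad.
Only numpy, scipy, OpenCV 4.12 (cv2) and the standard library are available. Lean on these libraries where they do the work, as an engineer would, in place of code of your own. Each camera call takes 0.05 s, during which the arm holds its last target. There are 200 camera calls.

## Working session

There is one attempt and no reset: what is moved stays moved. The work goes in short steps, Python scripts to look and compute and a tool call to move; the robot and the scene stay as the last step left them, time stands still between calls to the robot, and variables do not carry over. Pictures are saved under pics/ and viewed, at most 10 in all, crops included, and the job is handed in when it is done.

Besides the shell and the picture viewer there is one more tool, called after "Request:" as name(argument=value, ...) on one line, values as JSON. send_rows: Moves the arm, as the interface text tells. Its arguments: {"type":"object","properties":{"plan":{"type":"array","items":{"type":"array"}},"gripper":{"type":"number"}},"required":["plan"]}

```bash
mkdir -p pics; ls; cat > h.py <<'E'
import numpy as np, cv2
from station import robot, eyes, look_for, outline_of, landmark_of
from scipy.spatial.transform import Rotation as Rn
def K(m): f=192/np.tan(np.radians(m["vfov"])/2); return np.array([[f,0,m["cx"]],[0,f,m["cy"]],[0,0,1.]])
def ray(m,px):
    u=cv2.undistortPoints(np.array([[px]],float),K(m),np.array(m["dist_coeffs"],float))[0,0]
    R=np.array(m["R"]);t=np.array(m["t"]); return -R.T@t, R.T@np.array([u[0],u[1],1])
def at_z(m,px,z): c,d=ray(m,px); return c+d*(z-c[2])/d[2]
def proj(m,X): return cv2.projectPoints(np.array(X,float).reshape(-1,3),cv2.Rodrigues(np.array(m["R"]))[0],np.array(m["t"],float),K(m),np.array(m["dist_coeffs"],float))[0][:,0]
def tri(ms,pxs):
    A=np.zeros((3,3));b=np.zeros(3);L=[]
    for m,p in zip(ms,pxs):
        c,d=ray(m,p);d=d/np.linalg.norm(d);P=np.eye(3)-np.outer(d,d);A+=P;b+=P@c;L.append((P,c))
    x=np.linalg.solve(A,b);return x,[np.linalg.norm(P@(x-c)) for P,c in L]
E
python3 - <<'E'
from h import *
print(robot.sense())
ims=[]
for c in("scene","top"):
    im=eyes.grab_frame(c);cv2.imwrite(f"pics/{c}0.png",im);m=eyes.camera_model(c)
    print(c,-np.array(m["R"]).T@np.array(m["t"]))
    for l in("caddy","grip","hook_foot","rail","strip_top","salt","spice_jar","mug","tin","bowl"):
        print(c,l,[(np.round(d["centre"]).tolist(),round(d["confidence"],2)) for d in landmark_of(l,c)[:3]])
E
```

```text
pics
{'t': 0.0, 'q': array([-1.11099892e+00,  2.38800941e-01, -1.42709947e-02,  1.31923402e+00,
       -6.55026125e-06,  1.57077747e+00]), 'joint_vel': array([ 0.00114122,  0.00044084,  0.00074083,  0.00126512, -0.00075669,
       -0.00049862]), 'joint_efforts': array([ 4.27135128e-04, -5.38775969e+01,  3.46439910e+01,  1.82087399e-02,
        7.54934717e-06,  1.36747070e-05]), 'tcp_pos': array([ 232.76699089, -470.05461056,  210.26058099]), 'ee_rot': array([-3.05749915e+00, -7.15596861e-01,  5.50112638e-04]), 'wrist_force': array([ 0.39108617,  0.87251341, -0.4957051 ]), 'moment': array([ 0.00915048,  0.00878825, -0.05998194]), 'gripper_force': 0.0, 'opening': 85.53485352960493}
scene [-277.29664347 -703.0099923  1425.58318898]
scene caddy [([250.0, 219.0], 0.72), ([204.0, 216.0], 0.6)]
scene grip [([201.0, 200.0], 0.88), ([250.0, 207.0], 0.7)]
scene hook_foot [([209.0, 210.0], 0.89), ([252.0, 210.0], 0.62)]
scene rail []
scene strip_top []
scene salt []
scene spice_jar [([252.0, 228.0], 0.65), ([240.0, 223.0], 0.28)]
scene mug [([194.0, 142.0], 0.55)]
scene tin []
scene bowl [([330.0, 276.0], 0.76)]
top [ 208.85778313  -89.83117768 1645.21163427]
top caddy [([262.0, 213.0], 0.79), ([221.0, 236.0], 0.66)]
top grip [([219.0, 234.0], 0.84), ([265.0, 209.0], 0.69), ([228.0, 160.0], 0.38)]
top hook_foot [([265.0, 210.0], 0.91), ([226.0, 232.0], 0.86)]
top rail [([229.0, 168.0], 0.59)]
top strip_top [([228.0, 161.0], 0.78)]
top salt [([255.0, 223.0], 0.55)]
top spice_jar [([147.0, 164.0], 0.26)]
top mug [([227.0, 162.0], 0.27), ([253.0, 220.0], 0.27), ([260.0, 212.0], 0.16)]
top tin [([318.0, 195.0], 0.78)]
top bowl [([357.0, 216.0], 0.92)]
```

```bash
python3 - <<'E'
import cv2,numpy as np
a=cv2.imread("pics/scene0.png")[100:310,150:390];b=cv2.imread("pics/top0.png")[110:290,120:420]
a=cv2.resize(a,(400,350),interpolation=3);b=cv2.resize(b,(400,240),interpolation=3)
a=cv2.resize(cv2.imread("pics/scene0.png")[110:300,160:360],(600,570)[0:2],interpolation=cv2.INTER_CUBIC)
cv2.imwrite("pics/s1.png",a)
b=cv2.resize(cv2.imread("pics/top0.png")[130:280,130:400],(800,444),interpolation=cv2.INTER_CUBIC);cv2.imwrite("pics/t1.png",b)
E
```

```text
(no output)
```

View pics/s1.png

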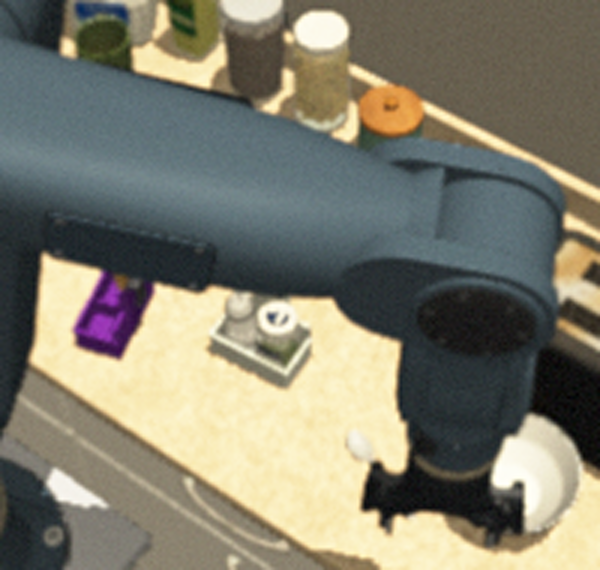

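View pics/t1.png

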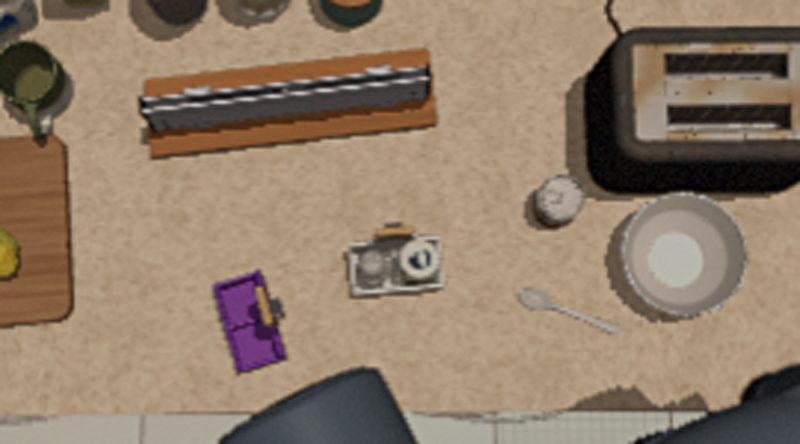

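The scene crop shows the arm hiding most of the rail. The white caddy with jars is near scene pixel (247,222), the purple look-alike near (199,210).

In the top view the candidates are:
- White caddy with two jars, about (263,218), with its wooden grip at about (263,208). This one fits the description.
- Purple look-alike, about (218,235). I leave it alone.

The rail runs from about (178,163) to (276,153), the tin is at (318,195) and the bowl at (357,216).

```bash
python3 - <<'E'
from h import *
m=eyes.camera_model("top");im=cv2.imread("pics/top0.png")
print("grip@128",at_z(m,(263,208),128),at_z(m,(265,209),128),"hook@98",at_z(m,(265,210),60),"strip@125",at_z(m,(228,161),125))
f=lambda u,v:(130+u/2.963,130+v/2.963)
for n,p,z in(("lipL",f(142,98),139),("lipR",f(432,70),139),("footFL",f(152,157),15),("footFR",f(436,125),15),("pocketFL",f(350,297),40),("pocketFR",f(442,290),40),("gripL",f(376,234),150),("gripR",f(412,231),150)):print(n,np.round(at_z(m,p,z),1))
eyes.grab_frame("top")
for l in("rail","caddy"):
  for d in outline_of(l,"top"):
    c=np.argwhere(d["pixels"])[:,::-1].astype(np.float32);print(l,d["confidence"],d["rect"],cv2.minAreaRect(c))
print("tin",at_z(m,(318,195),0),"tcp R",Rn.from_rotvec(robot.sense()["ee_rot"]).as_matrix().round(3).tolist())
w=eyes.camera_model("wrist");s=robot.sense();R=Rn.from_rotvec(s["ee_rot"]).as_matrix()
print("wristcam in tool",R.T@(-np.array(w["R"]).T@np.array(w["t"])-s["tcp_pos"]),(R.T@np.array(w["R"]).T).round(2).tolist())
cv2.imwrite("pics/c1.png",cv2.resize(im[195:250,195:290],(760,440),interpolation=cv2.INTER_CUBIC))
E
```

```text
grip@128 [ 440.521492   -117.02853108  128.        ] [ 437.02545667 -123.81227742  128.        ] hook@98 [ 443.65325825 -125.29408047   60.        ] strip@125 [607.58325403   3.24036435 125.        ]
lipL [597.7 174.9 139. ]
lipR [ 629.  -163.2  139. ]
footFL [553.7 182.4  15. ]
footFR [ 592.1 -173.1   15. ]
pocketFL [374.  -64.6  40. ]
pocketFR [ 381.7 -175.7   40. ]
gripL [434.  -96.1 150. ]
gripR [ 437.1 -137.   150. ]
rail 0.92 [178.0, 146.3, 96.2, 35.7] ((226.346435546875, 164.50845336914062), (27.530982971191406, 100.46907043457031), 84.12260437011719)
caddy 0.83 [199.8, 221.4, 27.2, 35.0] ((214.82354736328125, 237.79412841796875), (32.01470184326172, 20.615528106689453), 75.96376037597656)
caddy 0.73 [244.9, 204.4, 32.8, 24.1] ((262.3411560058594, 216.93528747558594), (24.006004333496094, 30.295120239257812), 85.60128784179688)
tin [ 507.46724037 -324.09430502    0.        ] tcp R [[0.896, 0.444, -0.0], [0.444, -0.896, 0.0], [-0.0, -0.0, -1.0]]
wristcam in tool [  73.8499886    -1.52714134 -162.42959915] [[-0.0, -0.96, -0.29], [1.0, -0.0, 0.0], [-0.0, -0.29, 0.96]]
```

View pics/c1.png

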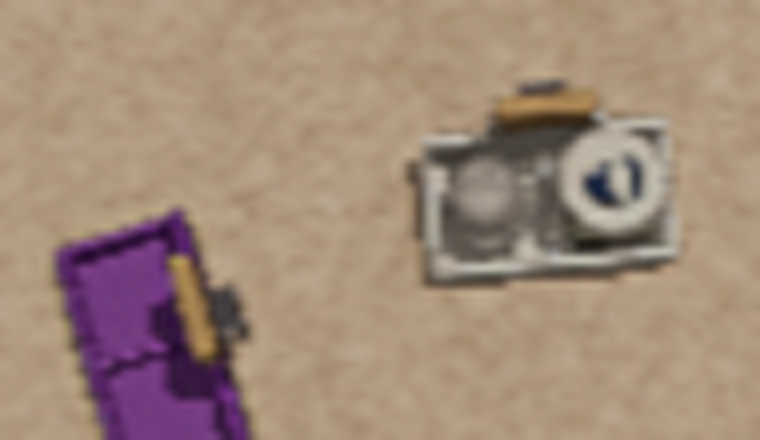

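The close crop confirms the choice: the white caddy with two jars has its grip centre at top pixel (263.5,208.4), which is about (438,-119) mm with a yaw of about 4°. I'm now moving above it.

Request:
send_rows(plan=[[[2.8, -1.85, 0], 0], [[2.8, -1.85, 0], 0], [[2.8, -1.85, 0], 0], [[2.8, -1.85, 0], 0], [[2.8, -1.85, 0], 0], [[2.8, -1.85, 0], 0], [[2.8, -1.85, 0], 0], [[2.8, -1.85, 0], 0]], gripper=-1)

```text
t: 1.92
tcp_pos: [368.5, -236.9, 211.1]
ee_rot: [3.059, 0.715, 0.001]
wrist_force: [1.0, -0.9, 0.5]
opening: 85.6
gripper_force: 0.0
```

Request:
send_rows(plan=[[[2.8, -1.85, 0], 0], [[2.8, -1.85, 0], 0], [[2.8, -1.85, 0], 0], [[2.8, -1.85, 0], 0], [[0, 0, 0], -7], [[0, 0, 0], -7], [[0, 0, 0], -7], [[0, 0, 0], -7]])

```text
t: 2.58
tcp_pos: [435.7, -122.0, 210.9]
ee_rot: [-2.79, -1.444, 0.0]
wrist_force: [-0.2, -0.9, -0.0]
opening: 85.5
gripper_force: 0.0
```

Request:
send_rows(plan=[[[0, 0, 0], -7], [[0, 0, 0], -7], [[0, 0, 0], -7], [[0, 0, 0], -7], [[0, 0, 0], -7], [[0, 0, 0], -4.6], [[0, 0, 0], 0], [[0, 0, 0], 0]])

```text
t: 3.25
tcp_pos: [435.5, -122.4, 210.9]
ee_rot: [-2.147, -2.294, -0.0]
wrist_force: [0.4, 0.6, 0.5]
opening: 85.1
gripper_force: 0.0
```

```bash
cat >> h.py <<'E'
def pose():
    s=robot.sense();R=Rn.from_rotvec(s["ee_rot"]).as_matrix();return s,R
def togo(x,yaw=None):
    s,R=pose();th=np.degrees(np.arctan2(R[1,0],R[0,0]))
    print("t %.2f"%s["t"],"tcp",s["tcp_pos"].round(1),"yaw %.2f"%th,"F",s["wrist_force"].round(1),"shift cm",(R.T@(np.array(x)-s["tcp_pos"])/10).round(2),"turn",None if yaw is None else round(-(yaw-th),2))
E
python3 - <<'E'
from h import *
togo((438,-119,160),94)
for c in("wrist","top"):
    im=eyes.grab_frame(c);m=eyes.camera_model(c);cv2.imwrite(f"pics/{c}2.png",im)
    for l,z in(("grip",128),("hook_foot",60),("caddy",0),("rail",0),("strip_top",125),("seat_floor",105)):
        print(c,l,[(np.round(d["centre"]).tolist(),round(d["confidence"],2),at_z(m,d["centre"],z).round()[:2].tolist()) for d in landmark_of(l,c)[:3]])
E
```

```text
t 3.25 tcp [ 435.5 -122.4  210.9] yaw 93.78 F [0.4 0.6 0.5] shift cm [0.32 0.27 5.09] turn -0.22
wrist grip [([257.0, 182.0], 0.93, [438.0, -114.0])]
wrist hook_foot [([183.0, 19.0], 0.98, [360.0, 22.0]), ([272.0, 169.0], 0.94, [456.0, -117.0])]
wrist caddy [([190.0, 19.0], 0.6, [355.0, 35.0]), ([259.0, 157.0], 0.55, [443.0, -117.0])]
wrist rail [([413.0, 58.0], 0.82, [614.0, 13.0]), ([280.0, 295.0], 0.69, [488.0, -315.0])]
wrist strip_top [([487.0, 40.0], 0.83, [612.0, 13.0])]
wrist seat_floor [([471.0, 44.0], 0.7, [612.0, 13.0])]
top grip [([221.0, 235.0], 0.68, [351.0, 26.0])]
top hook_foot [([226.0, 234.0], 0.63, [359.0, 12.0])]
top caddy [([220.0, 236.0], 0.92, [359.0, 40.0])]
top rail [([229.0, 170.0], 0.6, [604.0, 5.0])]
top strip_top [([228.0, 161.0], 0.7, [608.0, 5.0])]
top seat_floor [([226.0, 164.0], 0.83, [603.0, 12.0])]
```

View pics/wrist2.png

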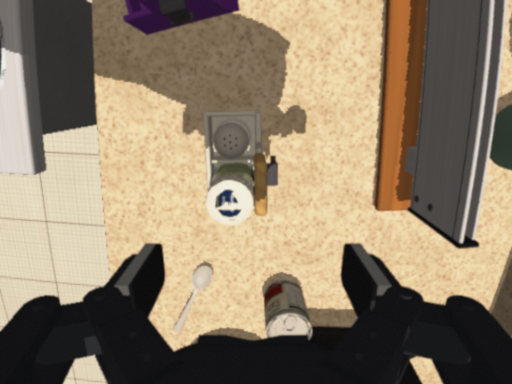

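The wrist view shows the white caddy's grip centred at (260,184) between the open fingers. The purple caddy is well away at the top left, and the rail is at the right with its near end at about (462,240).

```bash
python3 - <<'E'
from h import *
m=eyes.camera_model("wrist")
for p,z in(((260,153),150),((261,215),150),((260.5,184),150),((386.5,60),15),((379,205),15),((498,30),137),((463,240),137)):print(p,at_z(m,p,z).round(1))
togo((438,-117,111),94)
E
```

```text
(260, 153) [438.1 -85.6 150. ]
(261, 215) [ 442.4 -134.2  150. ]
(260.5, 184) [ 440.2 -109.2  150. ]
(386.5, 60) [576.   6.  15.]
(379, 205) [ 597.4 -163.9   15. ]
(498, 30) [610.5  19.4 137. ]
(463, 240) [ 624.4 -152.   137. ]
t 3.95 tcp [ 435.5 -122.4  210.9] yaw 93.94 F [ 0.1  0.1 -0.2] shift cm [0.52 0.28 9.99] turn -0.06
```

Request:
send_rows(plan=[[[0.35, 0.17, 2.0], -0.5], [[0.35, 0.17, 2.0], 0], [[0, 0, 2.0], 0], [[0, 0, 1.5], 0], [[0, 0, 1.5], 0], [[0, 0, 1.0], 0], [[0, 0, 0], 0]])

```text
t: 4.53
tcp_pos: [437.2, -114.8, 109.1]
ee_rot: [-2.132, -2.304, 0.002]
wrist_force: [-0.7, 0.2, 0.9]
opening: 85.5
gripper_force: 0.0
```

```bash
python3 - <<'E'
from h import *
togo((438,-117,111),94)
im=eyes.grab_frame("wrist");cv2.imwrite("pics/w3.png",im);m=eyes.camera_model("wrist")
print([(d["centre"],d["confidence"],at_z(m,d["centre"],128)) for d in landmark_of("grip","wrist")])
E
```

```text
t 4.53 tcp [ 437.2 -114.8  109.1] yaw 94.44 F [-0.7  0.2  0.9] shift cm [-0.23  0.07 -0.19] turn 0.44
[([257.9, 248.3], 0.81, array([ 440.00108669, -115.00229596,  128.        ]))]
```

View pics/w3.png

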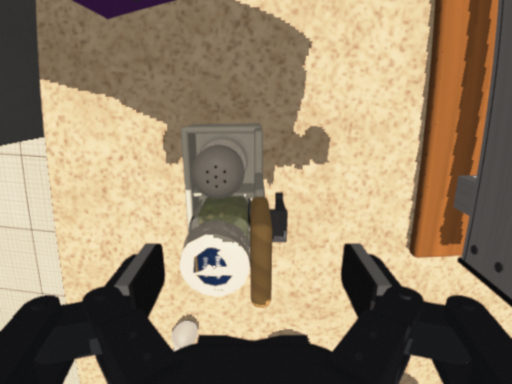

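The grip sits between the fingers at about (260,250) and the fingertips clear the jar caps. Closing now.

Request:
send_rows(plan=[[[0, 0.25, 0], 0], [[0, 0, 0], 0], [[0, 0, 0], 0], [[0, 0, 0], 0], [[0, 0, 0], 0], [[0, 0, 0], 0], [[0, 0, 0], 0], [[0, 0, 0], 0]], gripper=1)

```text
t: 5.3
tcp_pos: [441.3, -115.0, 111.2]
ee_rot: [2.133, 2.305, 0.001]
wrist_force: [0.5, 0.2, 4.0]
opening: 8.5
gripper_force: 60.0
```

Request:
send_rows(plan=[[[0, 0, 0], 0], [[0, 0, 0], 0], [[0, 0, 0], 0], [[0, 0, 0], 0], [[0, 0, 0], 0], [[0, 0, 0], 0]])

```text
t: 5.8
tcp_pos: [441.3, -115.0, 111.2]
ee_rot: [2.133, 2.306, 0.001]
wrist_force: [0.3, 0.4, 5.1]
opening: 8.8
gripper_force: 60.2
```

Request:
send_rows(plan=[[[0, 0, -0.3], 0], [[0, 0, -0.7], 0], [[0, 0, -1.2], 0], [[0, 0, -1.5], 0], [[0, 0, -1.5], 0], [[0, 0, -1.5], 0], [[0, 0, -1.5], 0], [[0, 0, -1.3], 0]])

```text
t: 6.47
tcp_pos: [440.4, -114.9, 206.8]
ee_rot: [-2.133, -2.305, 0.001]
wrist_force: [0.4, 0.2, -4.1]
opening: 8.5
gripper_force: 58.9
```

Request:
send_rows(plan=[[[0, 0, -0.5], 0], [[0.2, 0.5, 0], 0], [[0.5, 1.0, 0], 0], [[0.7, 1.5, 0], 0], [[0.8, 1.7, 0], 0], [[0.8, 1.7, 0], 0], [[0.8, 1.8, 0], 0], [[0.7, 1.7, 0], 0]])

```text
t: 7.13
tcp_pos: [537.1, -61.1, 209.4]
ee_rot: [-2.132, -2.305, 0.001]
wrist_force: [-0.3, -0.8, -4.4]
opening: 8.5
gripper_force: 58.9
```

Request:
send_rows(plan=[[[0.5, 1.2, 0], 0], [[0.3, 0.8, 0], 0], [[0.1, 0.3, 0], 0], [[0, 0, 0], 0], [[0, 0, 0], 0], [[0, 0, 0], 0]])

```text
t: 7.63
tcp_pos: [557.7, -51.9, 210.8]
ee_rot: [-2.134, -2.305, 0.001]
wrist_force: [0.4, 0.2, -5.9]
opening: 8.8
gripper_force: 58.9
```

```bash
python3 - <<'E'
from h import *
togo((560,-52,211),95.5)
m=eyes.camera_model("wrist")
im=eyes.grab_frame("wrist");cv2.imwrite("pics/w4.png",im)
for l,z in(("hook_foot",160),("strip_top",125),("rail",0),("seat_floor",105),("grip",228),("caddy",100)):
  print(l,[(np.round(d["centre"]).tolist(),round(d["confidence"],2),at_z(m,d["centre"],z).round(1).tolist()) for d in landmark_of(l,"wrist")[:2]])
cv2.imwrite("pics/w4b.png",cv2.resize(im,(768,576),interpolation=2))
E
```

```text
t 7.63 tcp [557.7 -51.9 210.8] yaw 94.42 F [ 0.4  0.2 -5.9] shift cm [-0.03  0.23 -0.02] turn -1.08
hook_foot [([60.0, 89.0], 0.76, [418.7, 21.3, 160.0]), ([276.0, 202.0], 0.73, [574.1, -49.0, 160.0])]
strip_top [([327.0, 118.0], 0.86, [611.5, 12.9, 125.0]), ([271.0, 204.0], 0.19, [574.2, -63.0, 125.0])]
rail [([302.0, 112.0], 0.92, [610.9, 12.0, 0.0])]
seat_floor [([321.0, 116.0], 0.81, [611.5, 13.7, 105.0]), ([222.0, 213.0], 0.53, [530.7, -81.9, 105.0])]
grip [([249.0, 242.0], 0.9, [555.0, -48.8, 228.0]), ([300.0, 110.0], 0.27, [573.8, 19.9, 228.0])]
caddy [([89.0, 79.0], 0.88, [408.7, 30.8, 100.0]), ([254.0, 180.0], 0.79, [558.7, -49.3, 100.0])]
```

View pics/w4b.png

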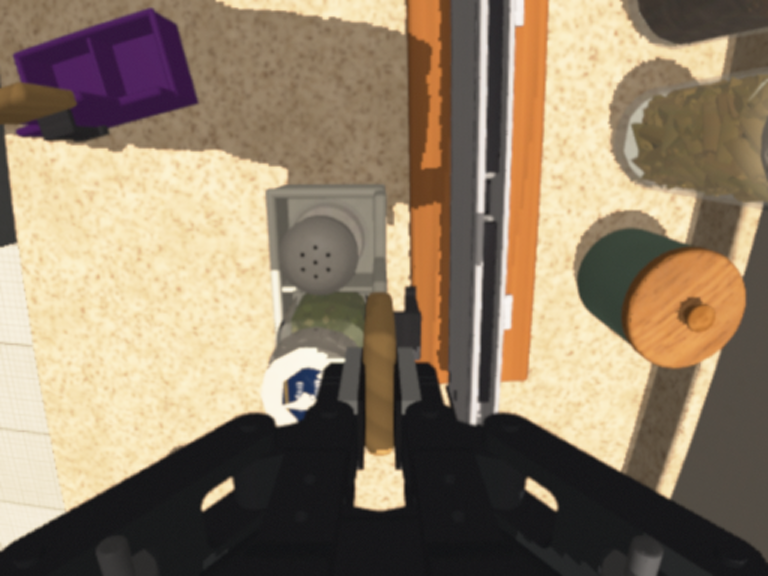

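The caddy is held and its jars are upright. At the right the rail shows its lip, the dark strip, and light marks at about (490,175) and (490,215) in this picture, which could be the seat. One closer crop of the channel will tell.

```bash
python3 - <<'E'
import cv2
im=cv2.imread("pics/w4.png")[0:290,260:370]
r=cv2.resize(im,None,fx=5,fy=5,interpolation=cv2.INTER_CUBIC)
a=r[:600];b=r[600:1200]
import numpy as np
o=np.zeros((600,800,3),np.uint8);q=cv2.resize(r,(396,600*1),interpolation=3)
o[:,:400]=r[0:600,150:550];o[:,400:]=r[600:1200,150:550]
cv2.imwrite("pics/w4c.png",o)
E
```

```text
(no output)
```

View pics/w4c.png

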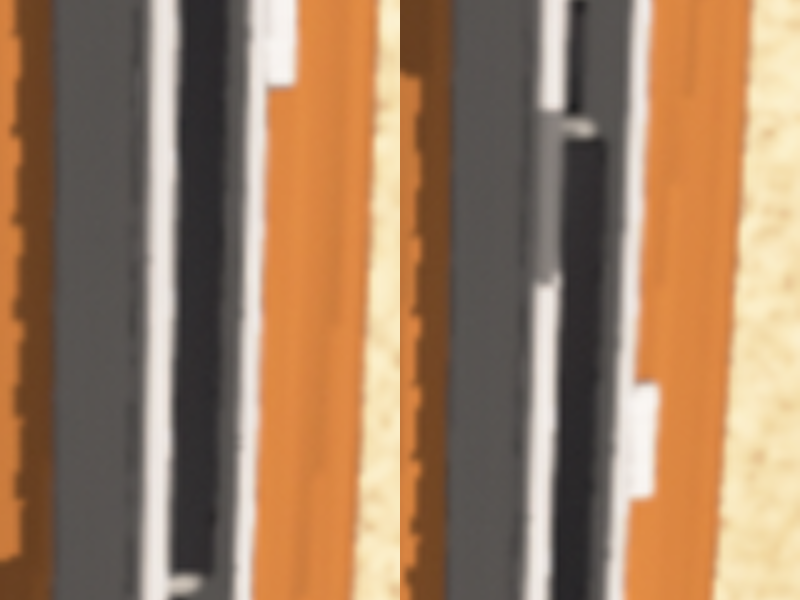

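The crop clearly shows a gap in the dark strip, between bright noses at wrist pixels (327,116) and (326,145). That is the seat, and I'll still confirm it by sliding. The lip centre runs from (322,20) to (317.6,220).

```bash
python3 - <<'E'
from h import *
m=eyes.camera_model("wrist")
P=lambda p,z:at_z(m,p,z)
a=P((327,116.5),125);b=P((326,145.5),125);print("seat ends",a,b,np.linalg.norm(a-b),(a+b)/2)
l1,l2=P((322,20),139),P((317.6,220),139);w1,w2=P((341,40),135),P((333.6,220),135)
d=l1-l2;print("lip",l1,l2,"psi",np.degrees(np.arctan2(-d[0],d[1])));e=w1-w2;print("wall",w1,w2,np.degrees(np.arctan2(-e[0],e[1])))
psi=np.radians(5.5);y=np.array([-np.sin(psi),np.cos(psi),0]);x=np.array([np.cos(psi),np.sin(psi),0])
s=(a+b)/2
print("rail x coords: lip(-7.5)",l1@x,l2@x,"wall",w1@x,w2@x,"seat",a@x,b@x,"seat along y vs strip_top",(s-np.array([611.5,12.9,125]))@y)
# hook position in image: tongue tip bridge top z=201.. tongue outer edge x=17
print("hook bridge far edge",P((416/1.5,318/1.5),201))
s_,R=pose();print("tool yaw",s_["tcp_pos"],R[:,1]@x)
E
```

```text
seat ends [612.31558303  14.13135536 125.        ] [614.71399414  -8.98410426 125.        ] 23.239553549201634 [613.51478859   2.57362555 125.        ]
lip [596.67285518  80.93228105 139.        ] [613.08663774 -68.98012719 139.        ] psi 6.248377421257659
wall [612.91778997  69.7816828  135.        ] [627.7216334  -69.58394243 135.        ] 6.063396229631196
rail x coords: lip(-7.5) 601.6829070909198 603.6526562791454 wall 616.7843159505946 618.1624021981573 seat 610.8510339425608 611.0228846172813 seat along y vs strip_top -10.471942796155675
hook bridge far edge [571.8514038  -41.24312118 201.        ]
tool yaw [558.2108123  -51.85805635 211.11249336] 0.9998239413316257
```

Request:
send_rows(plan=[[[0, 0.2, 0], -0.9], [[0.3, 0.6, 0], -0.8], [[0.4, 0.9, 0], 0], [[0.4, 1.0, 0], 0], [[0.4, 0.9, 0], 0], [[0.3, 0.6, 0], 0], [[0.1, 0.2, 0], 0], [[0, 0, 0], 0]])

```text
t: 8.65
tcp_pos: [600.7, -27.6, 210.4]
ee_rot: [-2.098, -2.338, 0.001]
wrist_force: [-0.2, 0.5, -4.9]
opening: 8.7
gripper_force: 58.9
```

```bash
python3 - <<'E'
from h import *
togo((601.9,-28.5,190),96.1)
m=eyes.camera_model("wrist")
im=eyes.grab_frame("wrist");cv2.imwrite("pics/w5.png",im)
r=cv2.resize(im[40:240,200:400],(600,600),interpolation=cv2.INTER_CUBIC);cv2.imwrite("pics/w5c.png",r)
E
```

```text
t 8.65 tcp [600.7 -27.6 210.4] yaw 96.19 F [-0.2  0.5 -4.9] shift cm [-0.1   0.11  2.04] turn 0.09
```

View pics/w5c.png

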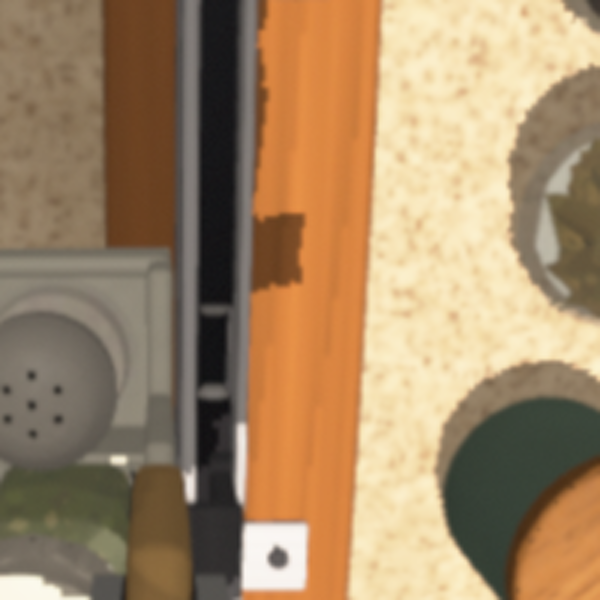

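The hook now hangs over the channel. The seat noses show at crop (214,310) and (212,392), ahead on the +y side. I'll recompute from this view.

```bash
python3 - <<'E'
from h import *
m=eyes.camera_model("wrist");f=lambda u,v:(200+u/3,40+v/3)
P=lambda p,z:at_z(m,f(*p),z)
a=P((214,310),125);b=P((212,392),125);s=(a+b)/2;print(a,b,np.linalg.norm(a-b),s)
psi=np.radians(6.1);y=np.array([-np.sin(psi),np.cos(psi),0]);x=np.array([np.cos(psi),np.sin(psi),0])
t=robot.sense()["tcp_pos"]
for n,p,z in(("lip",(190,20),139),("lip",(188,300),139),("lip",(187,440),139),("wall",(250,20),135),("wall",(241,400),135),("strip",(218,200),125)):print(n,((P(p,z)-t)@x).round(1))
print("seat x",(s-t)@x,"y",(s-t)@y)
top=200.4
for p in((192,510),(240,510),(216,510)):print("bridge/tongue edge x",((P(p,top)-t)@x).round(1),((P(p,top)-t)@y).round(1))
# predicted tongue projections
for cx in(12,17):print(proj(m,(t+cx*x+np.array([0,0,-111+101])))*1,"crop",(proj(m,(t+cx*x+8*y+np.array([0,0,-10])))[0]-[200,40])*3)
E
```

```text
[610.56250597  13.60376101 125.        ] [612.79206342  -8.99638177 125.        ] 22.709852056318386 [611.67728469   2.30368962 125.        ]
lip 7.2
lip 7.2
lip 7.3
wall 21.8
wall 21.7
strip 15.3
seat x 14.615160762455385 y 28.826402726580568
bridge/tongue edge x 6.4 10.8
bridge/tongue edge x 16.0 10.8
bridge/tongue edge x 11.2 10.8
[[273.05026502 226.70014181]] crop [219.94126926 523.44793544]
[[281.22210408 226.68392954]] crop [244.77993034 523.41073401]
```

Request:
send_rows(plan=[[[0, 0.05, 0.4], 0], [[0, 0, 0.5], 0], [[0, 0, 0.4], 0], [[0, 0, 0.3], 0], [[0, 0, 0.2], 0], [[0, 0, 0.1], 0], [[0, 0, 0.1], 0], [[0, 0, 0.1], 0]])

```text
t: 9.37
tcp_pos: [600.7, -28.2, 190.0]
ee_rot: [2.099, 2.337, 0.0]
wrist_force: [-0.1, 0.1, -5.5]
opening: 8.3
gripper_force: 58.9
```

Request:
send_rows(plan=[[[0, 0, 0.1], 0], [[0, 0, 0.1], 0], [[0, 0, 0.1], 0], [[0, 0, 0.1], 0], [[0, 0, 0.1], 0], [[0, 0, 0], 0]])

```text
t: 9.87
tcp_pos: [600.6, -28.2, 184.7]
ee_rot: [-2.099, -2.337, 0.0]
wrist_force: [0.3, 0.4, -4.4]
opening: 8.7
gripper_force: 58.9
```

Request:
send_rows(plan=[[[0, 0, 0.1], 0], [[0, 0, 0.1], 0], [[0, 0, 0.1], 0], [[0, 0, 0.1], 0], [[0, 0, 0.1], 0], [[0, 0, 0.1], 0], [[0, 0, 0.05], 0], [[0, 0, 0], 0]])

```text
t: 10.53
tcp_pos: [600.5, -28.1, 178.2]
ee_rot: [-2.099, -2.337, 0.0]
wrist_force: [-0.7, -0.4, -5.0]
opening: 8.9
gripper_force: 58.9
```

Request:
send_rows(plan=[[[0, 0, 0.05], 0], [[0, 0, 0.05], 0], [[0, 0, 0.05], 0], [[0, 0, 0], 0]])

```text
t: 10.87
tcp_pos: [600.6, -28.2, 176.8]
ee_rot: [-2.099, -2.337, 0.0]
wrist_force: [0.6, 0.1, -4.3]
opening: 8.8
gripper_force: 58.9
```

Request:
send_rows(plan=[[[0, 0, 0.05], 0], [[0, 0, 0.05], 0], [[0, 0, 0], 0]])

```text
t: 11.12
tcp_pos: [600.7, -28.2, 176.2]
ee_rot: [2.099, 2.337, 0.001]
wrist_force: [-0.3, 0.4, -2.2]
opening: 8.3
gripper_force: 59.3
```

Request:
send_rows(plan=[[[0, 0, 0.05], 0], [[0, 0, 0.05], 0], [[0, 0, 0], 0]])

```text
t: 11.37
tcp_pos: [600.8, -28.2, 176.1]
ee_rot: [2.098, 2.336, 0.002]
wrist_force: [-3.4, 0.0, 6.5]
opening: 8.9
gripper_force: 60.5
```

Request:
send_rows(plan=[[[0, 0, -0.05], 0], [[0.1, 0, 0], 0], [[0.2, 0, 0], 0], [[0.2, 0, 0], 0], [[0.2, 0, 0], 0], [[0.2, 0, 0], 0], [[0.2, 0, 0], 0], [[0.2, 0, 0], 0]])

```text
t: 12.03
tcp_pos: [600.1, -15.8, 176.0]
ee_rot: [2.098, 2.335, 0.0]
wrist_force: [1.1, -5.5, 4.6]
opening: 8.5
gripper_force: 60.2
```

Request:
send_rows(plan=[[[0.2, 0, 0], 0], [[0.2, 0, 0], 0], [[0.2, 0, 0], 0], [[0.2, 0, 0], 0], [[0.1, 0, 0], 0]])

```text
t: 12.45
tcp_pos: [598.7, -6.2, 175.7]
ee_rot: [2.099, 2.337, 0.001]
wrist_force: [1.1, -4.9, 4.5]
opening: 8.7
gripper_force: 60.2
```

Request:
send_rows(plan=[[[0.1, 0, 0], 0], [[0.1, 0, 0], 0], [[0.1, 0, 0], 0]])

```text
t: 12.7
tcp_pos: [597.2, -2.5, 174.6]
ee_rot: [-2.097, -2.336, -0.0]
wrist_force: [0.9, -1.0, -5.0]
opening: 8.5
gripper_force: 58.9
```

Request:
send_rows(plan=[[[0.1, 0, 0], 0], [[0.1, 0, 0], 0]])

```text
t: 12.87
tcp_pos: [596.7, -0.5, 174.2]
ee_rot: [-2.096, -2.336, 0.001]
wrist_force: [-0.2, -0.8, -4.4]
opening: 8.4
gripper_force: 58.9
```

Request:
send_rows(plan=[[[0.1, 0, 0], 0], [[0, 0, 0], 0]])

```text
t: 13.03
tcp_pos: [597.2, 0.2, 174.8]
ee_rot: [-2.098, -2.337, 0.001]
wrist_force: [0.4, -0.1, -5.1]
opening: 8.5
gripper_force: 58.9
```

The force fell to the caddy's weight alone, so the foot is over the seat. Lowering into the mouth.

Request:
send_rows(plan=[[[0.05, 0, 0.1], 0], [[0, 0, 0.1], 0], [[0, 0, 0.1], 0], [[0, 0, 0], 0]])

```text
t: 13.37
tcp_pos: [597.4, 0.2, 172.1]
ee_rot: [-2.099, -2.337, 0.0]
wrist_force: [-0.3, -0.8, -4.1]
opening: 8.6
gripper_force: 58.9
```

Request:
send_rows(plan=[[[0, 0, 0.1], 0], [[0, 0, 0.1], 0], [[0, 0, 0], 0]])

```text
t: 13.62
tcp_pos: [597.5, 0.1, 170.2]
ee_rot: [-2.099, -2.337, 0.0]
wrist_force: [0.7, -0.3, -4.0]
opening: 8.3
gripper_force: 58.9
```

Request:
send_rows(plan=[[[0, 0, 0.1], 0], [[0, 0, 0.1], 0], [[0, 0, 0], 0]])

```text
t: 13.87
tcp_pos: [597.6, 0.1, 168.3]
ee_rot: [2.099, 2.337, -0.0]
wrist_force: [0.9, 0.3, -4.4]
opening: 8.6
gripper_force: 58.9
```

Request:
send_rows(plan=[[[0, 0, 0.05], 0], [[0, 0, 0.05], 0], [[0, 0, 0], 0]])

```text
t: 14.12
tcp_pos: [597.7, 0.0, 167.5]
ee_rot: [2.099, 2.337, -0.0]
wrist_force: [-0.1, -1.4, -4.0]
opening: 8.5
gripper_force: 59.0
```

Request:
send_rows(plan=[[[0, 0, 0.05], 0], [[0, 0, 0.05], 0], [[0, 0, 0], 0]])

```text
t: 14.37
tcp_pos: [597.8, 0.1, 166.9]
ee_rot: [2.099, 2.337, 0.001]
wrist_force: [0.0, -2.0, 0.8]
opening: 8.6
gripper_force: 59.7
```

Request:
send_rows(plan=[[[-0.05, 0, 0.03], 0], [[0, 0, 0.03], 0], [[0, 0, 0], 0]])

```text
t: 14.62
tcp_pos: [597.9, -0.2, 166.5]
ee_rot: [2.099, 2.337, 0.002]
wrist_force: [-1.6, -0.1, 5.1]
opening: 8.3
gripper_force: 60.3
```

Request:
send_rows(plan=[[[0, 0, 0.03], 0], [[0, 0, 0.03], 0], [[0, 0, 0], 0]])

```text
t: 14.87
tcp_pos: [597.9, -0.1, 166.0]
ee_rot: [2.099, 2.337, 0.002]
wrist_force: [-1.1, -1.2, 5.8]
opening: 8.7
gripper_force: 60.4
```

Request:
send_rows(plan=[[[0, 0, 0.03], 0], [[0, 0, 0.03], 0], [[0, 0, 0], 0]])

```text
t: 15.12
tcp_pos: [598.0, -0.1, 165.5]
ee_rot: [2.098, 2.337, 0.002]
wrist_force: [-1.9, 0.7, 6.7]
opening: 8.7
gripper_force: 60.5
```

Request:
send_rows(plan=[[[0, 0, 0.03], 0], [[0, 0, 0.03], 0], [[0, 0, 0], 0]])

```text
t: 15.37
tcp_pos: [598.1, -0.1, 165.0]
ee_rot: [2.098, 2.337, 0.002]
wrist_force: [-1.2, -0.6, 6.1]
opening: 8.3
gripper_force: 60.5
```

Request:
send_rows(plan=[[[0, 0, 0.03], 0], [[0, 0, 0.03], 0], [[0, 0, 0], 0]])

```text
t: 15.62
tcp_pos: [598.2, -0.1, 164.4]
ee_rot: [2.098, 2.337, 0.003]
wrist_force: [-0.6, -0.9, 4.6]
opening: 8.3
gripper_force: 60.4
```

Request:
send_rows(plan=[[[0, 0, 0.03], 0], [[0, 0, 0.03], 0], [[0, 0, 0], 0]])

```text
t: 15.87
tcp_pos: [598.3, -0.1, 164.0]
ee_rot: [2.098, 2.337, 0.003]
wrist_force: [-1.7, -0.1, 7.1]
opening: 8.5
gripper_force: 60.7
```

Request:
send_rows(plan=[[[0, 0, 0.04], 0], [[0, 0, 0.04], 0], [[0, 0, 0.04], 0], [[0, 0, 0], 0]])

```text
t: 16.2
tcp_pos: [598.2, -0.2, 162.0]
ee_rot: [2.099, 2.337, 0.002]
wrist_force: [1.1, -1.1, 3.1]
opening: 8.8
gripper_force: 60.0
```

Request:
send_rows(plan=[[[0, 0, 0.04], 0], [[0, 0, 0.04], 0], [[0, 0, 0.04], 0], [[0, 0, 0], 0]])

```text
t: 16.53
tcp_pos: [597.7, -0.2, 159.6]
ee_rot: [-2.099, -2.337, 0.0]
wrist_force: [3.3, 1.4, -5.5]
opening: 8.8
gripper_force: 58.9
```

Request:
send_rows(plan=[[[0, 0, 0.04], 0], [[0, 0, 0.04], 0], [[0, 0, 0.04], 0], [[0, 0, 0], 0]])

```text
t: 16.87
tcp_pos: [597.1, -0.3, 158.2]
ee_rot: [-2.098, -2.336, 0.002]
wrist_force: [3.4, -0.5, -11.8]
opening: 8.4
gripper_force: 58.3
```

The foot is past the noses and they now pull it down. Going on to the floor of the seat.

Request:
send_rows(plan=[[[0, 0, 0.04], 0], [[0, 0, 0.04], 0], [[0, 0, 0.04], 0], [[0, 0, 0], 0]])

```text
t: 17.2
tcp_pos: [597.2, -0.3, 157.8]
ee_rot: [-2.099, -2.337, 0.001]
wrist_force: [1.6, 0.1, -9.7]
opening: 8.0
gripper_force: 58.5
```

Request:
send_rows(plan=[[[0, 0, 0.04], 0], [[0, 0, 0.04], 0], [[0, 0, 0], 0]])

```text
t: 17.45
tcp_pos: [597.5, -0.3, 157.4]
ee_rot: [-2.099, -2.337, -0.0]
wrist_force: [0.2, -0.9, -5.1]
opening: 8.6
gripper_force: 59.0
```

Request:
send_rows(plan=[[[0, 0, 0.04], 0], [[0, 0, 0.04], 0], [[0, 0, 0], 0]])

```text
t: 17.7
tcp_pos: [597.7, -0.3, 156.5]
ee_rot: [2.099, 2.337, 0.0]
wrist_force: [0.2, -0.5, -5.7]
opening: 8.3
gripper_force: 59.2
```

Request:
send_rows(plan=[[[0, 0, 0.04], 0], [[0, 0, 0.04], 0], [[0, 0, 0], 0]])

```text
t: 17.95
tcp_pos: [597.8, -0.3, 156.2]
ee_rot: [2.099, 2.337, 0.001]
wrist_force: [-1.4, 0.1, 1.4]
opening: 8.4
gripper_force: 60.0
```

Request:
send_rows(plan=[[[0, 0, 0.04], 0], [[0, 0, 0.04], 0], [[0, 0, 0], 0]])

```text
t: 18.2
tcp_pos: [597.9, -0.3, 156.1]
ee_rot: [2.098, 2.336, 0.002]
wrist_force: [-4.5, -0.6, 7.0]
opening: 8.7
gripper_force: 60.9
```

Request:
send_rows(plan=[[[0, 0, -0.05], 0], [[0, 0, -0.05], 0], [[0, 0, 0], 0]])

```text
t: 18.45
tcp_pos: [597.8, -0.3, 156.1]
ee_rot: [2.099, 2.337, 0.001]
wrist_force: [-1.8, 0.4, 3.9]
opening: 8.5
gripper_force: 60.4
```

Firmly on the floor of the seat: TCP z is 156.1, against 156.2 expected for fully home. Releasing slowly and lifting away.

Request:
send_rows(plan=[[[0, 0, 0], 0], [[0, 0, 0], 0], [[0, 0, 0], 0], [[0, 0, 0], 0], [[0, 0, 0], 0], [[0, 0, 0], 0]], gripper=-0.2)

```text
t: 18.95
tcp_pos: [597.7, -0.3, 155.8]
ee_rot: [-2.099, -2.337, -0.0]
wrist_force: [0.4, -0.6, 0.1]
opening: 51.3
gripper_force: 0.0
```

Request:
send_rows(plan=[[[0, 0, -0.3], 0], [[0, 0, -0.6], 0], [[0, 0, -1.0], 0], [[0, 0, -1.5], 0], [[0, 0, -2.0], 0], [[0, 0, -2.0], 0], [[0, 0, -2.0], 0], [[0, 0, -2.0], 0]])

```text
t: 19.62
tcp_pos: [597.6, -0.3, 272.0]
ee_rot: [2.099, 2.337, 0.001]
wrist_force: [0.3, -0.2, 0.7]
opening: 51.1
gripper_force: 0.0
```

```bash
python3 - <<'E'
from h import *
togo((598,0,260))
im=eyes.grab_frame("wrist");m=eyes.camera_model("wrist");cv2.imwrite("pics/w6.png",im)
for l,z in(("grip",173),("caddy",45)):print(l,[(np.round(d["centre"]).tolist(),round(d["confidence"],2),at_z(m,d["centre"],z).round(1).tolist()) for d in landmark_of(l,"wrist")[:2]])
t=np.array([597.8,-.3,0]);print("predicted grip px",proj(m,t+[0,0,173]), "lower seat(+10)",proj(m,t+[0,0,183]))
E
```

```text
t 19.62 tcp [ 5.976e+02 -3.000e-01  2.720e+02] yaw 96.14 F [ 0.3 -0.2  0.7] shift cm [0.03 0.04 1.2 ] turn None
grip [([247.0, 185.0], 0.71, [593.8, -0.7, 173.0]), ([24.0, 120.0], 0.61, [391.0, 38.5, 173.0])]
caddy [([86.0, 116.0], 0.71, [382.4, 33.9, 45.0]), ([254.0, 158.0], 0.57, [601.9, 0.7, 45.0])]
predicted grip px [[251.28168424 184.98564077]] lower seat(+10) [[251.31743677 188.12353104]]
```

View pics/w6.png

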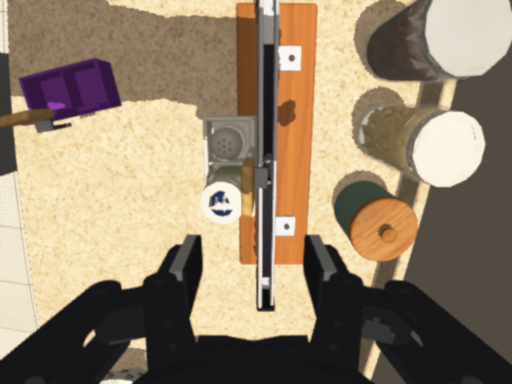

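The caddy hangs on the rail at about (247,185) with both jars standing in it. Its grip sits where full seating predicts, and the gripper is clear.

```bash
python3 -c "
from h import *
print(robot.finish_job())"
```

```text
the job is handed in; nothing more can be done
None
```

The caddy, with both jars standing in it, is hooked over the lip and clicked fully home in the seat; I released it and handed the job in at about 20 s. The highest wrist reading while pressing was about 7 N plus the caddy's weight, well under the 30 N limit, and the arm stayed clear of the mug, tin and bowl.

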